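Check that a clutch lever stops short of the bar

ROBOT

A 7-joint arm with a two-finger parallel gripper is mounted at the origin on the work surface. World frame = base frame: x ahead of the robot, y to its left, z up, the work surface at z = 0. Lengths are in m, angles in rad, forces in N, time in s.
With the tool pointing down it reaches from about 0.425 to 0.925 m from the base axis. Payload 6.8 kg.
Tool frame: the origin (TCP) lies on the front face of the gripper's body, between the roots of the fingers; the fingertips stand 73 mm ahead of it and the grasp point (between the pads) lies 54 mm ahead of it (tcp_to_tips is the distance from the TCP to the fingertips, in m); z points along the fingers, x is the direction in which the jaws open and shut, and the axes are right-handed (so a half turn about z gives the same grasp; the last joint's range is limited). The gripper opens to 85 mm and grips with 20 to 120 N. Pads are 22 mm wide; open, the fingers measure 114 mm over their backs; the gripper's body (76 mm by 85 mm) begins 54 mm behind the grasp point. The pads swing forward as they close: fully open they stand 13 mm farther back than shut.
Start: joints at [1.123, 0.477, 0.022, 1.555, -0.011, 1.109, -0.083], TCP at [0.225, -0.636, 0.304] pointing down, gripper open.
Joint ranges: [-2.96, 2.96], [-0.34, 2.1], [-1.41, 1.46], [0.24, 2.44], [-1.37, 4.51], [0.17, 1.92], [-2.96, 2.96]. Speed limits (rad/s): [2.39, 2.39, 3.14, 3.14, 3.14, 3.14, 3.14].

INTERFACE

Orientations are given as a unit quaternion [w, x, y, z].
In Python, from station import get_obs, read_camera, hand_in, look_for, silhouettes, tcp_to_tips gives the robot as it stands. The module is installed in compiled form; this text tells all that it offers.
- The arm moves only by the tool apply_moves, never from a script. Its argument "moves" is a list of rows, each a list of 3 entries, a list of its own where there are three numbers: the shift along the tool's x, y, z in units of 25 mm (1.0 is 25 mm), then the turn, a rotation vector about the tool's x, y, z in units of 10 degrees (1.0 is 10 degrees), then the gripper's target within -1 to 1 (fully open at 1, half-way at 0, shut at -1). In form: [[[dx, dy, dz], [rx, ry, rz], jaw], ...]. A call has 1 to 20 rows; each row is the pose to reach, as a shift and turn from the pose commanded when the call began, along the tool's axes at that moment; what a row does not reach only later rows make up. A row lasts 1/8 s, in which the tool goes at most 62.5 mm and 10.7 degrees, less where a joint would pass 70% of its speed; a pose out of reach is approached as far as the arm can. A call with a gripper value outside its range is refused whole. The fingers move at their own pace and stop on an object; "force" is the grip in N (left out, the last holds). Time passes only in rows, so rows that repeat a pose let the fingers close. It gives the time, the measured TCP pose, the force and the opening at its end, in the units of the state.
- get_obs(): the state, without advancing time (a new reading comes with each control period).
- read_camera(name): name is "scene" or "top"; returns a dict with "color" (420x560x3 uint8, red, green, blue), "mtx" (3x3 intrinsics, pixels), "eye" and "rotation" of the camera in the world. Camera axes: x right, y up, looking along -z (the intrinsics and any distortion apply to the point x, -y, -z); pixel columns grow to the right and rows downward; lengths in m; the calibration is good to about 2 mm. A picture is of the moment at which its call begins. There is no depth.
- hand_in(): hands the job in, once; it reports no verdict.
Trained networks look in the newest picture that a camera, given by its name, has taken for a name from the list of things; names that differ only in an ending like _2 or _b are one class to them, and where a whole thing is asked for, a point or a joint stands for the part that bears it (a point fixed in the world has none). Each returns a list of dicts, best first, with "conf" (0 to 1); they miss things now and then, are a little off and sometimes report something else, mostly with a low value. They report only what shows in the picture. A call takes as long as a camera call.
- look_for(camera, query): "pixel" ([row, column] in pixels, amid what is visible of it).
- silhouettes(camera, query): "mask" (420x560 bool, what is visible of it) and "pixel" ([row, column] in pixels, amid what is visible of it).
The state is a dict: "t": time; "q": joint angles; "joint_vel": joint speeds; "joint_torque": joint torques, N m; "eef_pos": TCP position; "tool_rot": TCP orientation; "contact_force": force on the tool from outside, world axes, zero at the start; "torque": the same for the moment, N m; "gripper_width": opening from 0.0 (shut) to 1.0 (fully open).
Only numpy, scipy, OpenCV 4.12 (cv2) and the standard library are available. Lean on these libraries where they do the work, as an engineer would, in place of code of your own. Each camera call takes 0.05 s, during which the arm holds its last target.

TASK

Check the clutch lever on the handlebar in the vise: with the backs of the fingers on the lever's outer face, and without gripping anything, press the lever in until it comes up solid on its stop and hold it there for two seconds without straining it, to see that it stays short of the bar. Then ease it back out under the fingers, without letting it snap back, and move clear. Keep off the bar and its grip, and leave the other things on the bench where they are.

Things in the scene. Friction and masses are not known exactly. Their poses are not given: they have to be found in the camera images.
- clutch_perch: Black clutch clamp and master cylinder on a level 22 mm bar held in a grey bench vise. Fixed. Origin on the bar's axis mid-clamp, some 157 mm above the bench. z up; -y along the bar to the grip's free end (robot's right), +y to the vise (its centre 135 to 165 mm away, jaws 104 mm wide); the lever is on the -x side, facing the robot. Reservoir lid 51 mm, vise up to 38 mm above the axis.
- lever_pivot (a point): Pivot axis (vertical) of the clutch lever, 34 mm from the bar's axis on the lever's side (-x of the perch), at the height of the bar's axis.
- lever_face (a point): Spot for the fingers on the outer face (away from the bar) of the bright aluminium lever, 138 mm from the pivot, at mid-height; moves with the lever in an arc of about 48 mm. Blade 14 mm high, 9 mm thick, 172 mm from pivot to ball end (17 mm). At rest the blade slants out from the bar by 0.35 rad; at its stop it is parallel to the bar, its outer face towards the perch's -x.
- grip_mid (a point): Point on the bar's axis inside the black rubber grip, 100 mm from the clamp. Grip: 33 mm in diameter, 118 mm long from 40 to 158 mm beyond the clamp, then an aluminium bar-end weight (31 mm) to 178 mm; inner flange 44 mm in diameter.
- clutch_lever (a joint): Lever angle, rad: 0 at rest (out), 0.35 on its solid stop, with 16 to 22 mm left between lever and grip. From above it turns anticlockwise about the pivot when pressed in. A return spring resists with about 4.5 N at the spot at first, 10 N at the stop, and throws the lever back if it is let go.
- oil_bottle: Amber plastic oil bottle with spout, 54 mm in diameter, 165 mm high, standing loose on the bench on the robot's side of the perch; origin at the centre of its foot.
- valve_spring: Loose dark valve spring with retainer, standing upright, 30 mm in diameter, 53 mm high, on the robot's side of the clamp; origin at the centre of its foot.
- spanner: Loose steel spanner 170 mm long lying flat on the bench about below the grip; origin under its middle.

How it is judged:
By the outcome, as a careful person would: the job done as asked, in the order asked, and still so for the second after the job is handed in, with the robot touching nothing.
It also fails if it takes over 45 s, if anything falls off the work surface, if the arm or the gripper's body presses on something with over 40 N, if the wrist force passes 120 N, or if a joint passes its speed limit or range.

## Working session

There is one attempt and no reset: what is moved stays moved. The work goes in short steps, Python scripts to look and compute and a tool call to move; the robot and the scene stay as the last step left them, time stands still between calls to the robot, and variables do not carry over. Pictures are saved under pics/ and viewed, and the job is handed in when it is done.

Besides the shell and the picture viewer there is one more tool, called after ">>>" as name(argument=value, ...), one argument or row to a line, values as JSON. apply_moves: Moves the arm, as the interface text tells. Its arguments: {"type":"object","properties":{"moves":{"type":"array"},"force":{"type":"number"}},"required":["moves"]}

```bash
mkdir -p pics
python3 - <<'E'
from station import *
import cv2
o=get_obs()
for k in o: print(k,o[k])
print(tcp_to_tips)
for n in("scene","top"):
    c=read_camera(n); cv2.imwrite(f"pics/{n}0.png",c["color"][:,:,::-1]); print(n,c["mtx"],c["eye"],c["rotation"],[k for k in c])
    for q in("clutch_perch","lever_pivot","lever_face","grip_mid","clutch_lever","oil_bottle","valve_spring","spanner"):
        print(q,[(r["pixel"],round(r["conf"],2)) for r in look_for(n,q)][:3])
E
```

```text
t 0.0
q [ 1.12290291  0.47781714  0.0223397   1.55645997 -0.01148465  1.10932766
 -0.08309731]
joint_vel [-0.00041637  0.00023876  0.00070535 -0.00213697  0.00030486 -0.00166781
 -0.00111724]
joint_torque [-2.35485422e-04 -5.96464634e+01  1.60795894e+00 -2.81197482e+01
  1.24541923e-02  9.36855358e-03 -8.62024223e-06]
eef_pos [ 0.22480642 -0.63596518  0.30291059]
tool_rot [-4.78803949e-04  8.16492636e-01 -5.77355079e-01 -8.11162409e-04]
contact_force [0.03683474 0.4850525  0.47204301]
torque [-0.03663512 -0.043042    0.02833951]
gripper_width 1.0028484229357566
0.0726
scene [[447.13286243   0.         280.37975526]
 [  0.         447.13286243 207.32710386]
 [  0.           0.           1.        ]] [1.08168564 0.39305656 0.57613596] [0.42100808 0.20981094 0.39138438 0.79091708] ['color', 'mtx', 'eye', 'rotation']
clutch_perch [([207.7, 326.9], 0.75)]
lever_pivot [([206.2, 328.2], 0.9)]
lever_face [([180.9, 283.4], 0.95)]
grip_mid [([204.2, 325.0], 0.78)]
clutch_lever [([182.5, 285.8], 0.74), ([206.4, 325.1], 0.52)]
oil_bottle [([193.4, 390.1], 0.69)]
valve_spring [([235.9, 330.1], 0.63), ([271.8, 241.1], 0.6)]
spanner [([273.1, 241.0], 0.85)]
top [[463.01994246   0.         282.51814757]
 [  0.         463.01994246 202.88244908]
 [  0.           0.           1.        ]] [0.4401693  0.06789204 0.77432346] [ 0.71384293  0.06374534 -0.07696598 -0.69313854] ['color', 'mtx', 'eye', 'rotation']
clutch_perch [([179.5, 213.8], 0.87)]
lever_pivot [([175.1, 219.2], 0.97)]
lever_face [([213.7, 290.7], 0.68)]
grip_mid [([179.7, 216.2], 0.74)]
clutch_lever [([213.2, 289.7], 0.84)]
oil_bottle [([322.0, 196.2], 0.7)]
valve_spring [([258.5, 243.0], 0.87)]
spanner [([181.3, 297.3], 0.56)]
```

View pics/scene0.png

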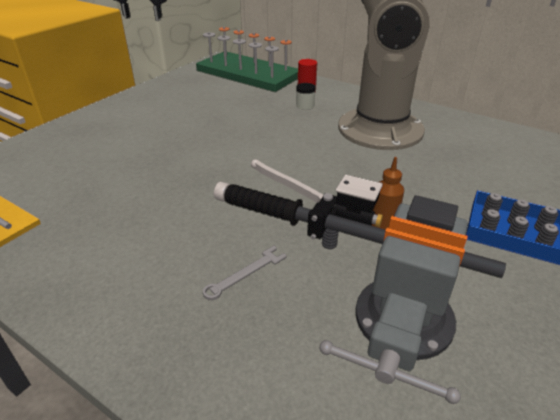

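View pics/top0.png

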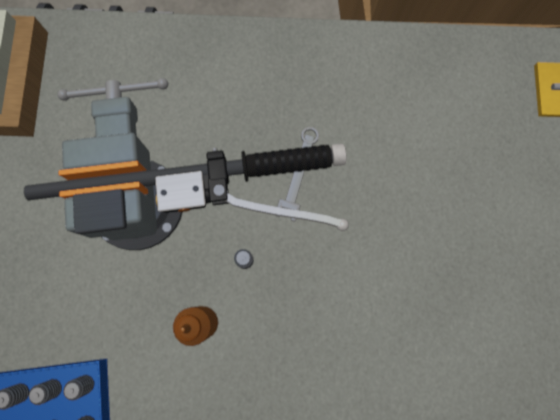

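The top view shows the bar running roughly from (192,32) to (154,338). The lever goes from its pivot near (188,219) to the ball at (224,342). The bottle is at (325,195) and the valve spring at (258,243).

```bash
cat > h.py <<'E'
from station import *
import numpy as np, cv2
from scipy.spatial.transform import Rotation as R
def cam(n):
    c=read_camera(n); q=np.array(c["rotation"]); c["R"]=R.from_quat(q,scalar_first=True).as_matrix(); return c
def ray(c,p):
    K=c["mtx"]; d=np.array([(p[1]-K[0,2])/K[0,0],-(p[0]-K[1,2])/K[1,1],-1]); return c["R"]@d
def onz(c,p,z):
    d=ray(c,p); return c["eye"]+d*(z-c["eye"][2])/d[2]
def proj(c,P):
    v=c["R"].T@(np.array(P)-c["eye"]); K=c["mtx"]; return [K[1,2]-K[1,1]*v[1]/-v[2], K[0,2]+K[0,0]*v[0]/-v[2]]
def tri(c1,p1,c2,p2):
    d1,d2=ray(c1,p1),ray(c2,p2); A=np.stack([d1,-d2],1); s=np.linalg.lstsq(A,c2["eye"]-c1["eye"],rcond=None)[0]
    a=c1["eye"]+d1*s[0]; b=c2["eye"]+d2*s[1]; return (a+b)/2,np.linalg.norm(a-b)
E
python3 - <<'E'
from h import *
np.set_printoptions(precision=4,suppress=True)
t=cam("top"); s=cam("scene")
for nm,p in dict(ball=(224,342),pivotscrew=(188,219),barR=(154.5,345),gripin=(164,246),barL=(192,30),face=(213.7,290.7)).items(): print(nm,onz(t,p,.157))
print("spring",onz(t,(258.5,243),.053),"bottle top",onz(t,(327,186),.165),"foot?",onz(t,(326,197),.08))
print("ball",tri(t,(224,342),s,(163.5,255)))
print("barend",tri(t,(154.5,339),s,(191,221)))
for n,c in(("top",t),("scene",s)):
  for q in("clutch_lever","grip_mid"):
    r=silhouettes(n,q)
    for i,m in enumerate(r[:2]):
        ys,xs=np.nonzero(m["mask"]); print(n,q,m["conf"],len(ys),xs.min(),xs.max(),ys.min(),ys.max())
    im=c["color"].copy()
    if r: im[r[0]["mask"]]=(255,0,0)
    cv2.imwrite(f"pics/m_{n}_{q}.png",im[:,:,::-1])
im=t["color"][120:260,180:380,::-1]; cv2.imwrite("pics/tz.png",cv2.resize(im,None,fx=4,fy=4,interpolation=cv2.INTER_CUBIC))
im=s["color"][130:270,190:390,::-1]; cv2.imwrite("pics/sz.png",cv2.resize(im,None,fx=4,fy=4,interpolation=cv2.INTER_CUBIC))
E
```

```text
ball [ 0.5385 -0.0232  0.157 ]
pivotscrew [0.583  0.1453 0.157 ]
barR [ 0.6366 -0.0272  0.157 ]
gripin [0.6182 0.1099 0.157 ]
barL [0.5693 0.3994 0.157 ]
face [0.5505 0.0465 0.157 ]
spring [0.4963 0.1152 0.053 ] bottle top [0.399  0.1761 0.165 ] foot? [0.3951 0.1755 0.08  ]
ball (array([ 0.5392, -0.024 ,  0.1546]), np.float64(0.0010989639331805945))
barend (array([ 0.6378, -0.02  ,  0.1536]), np.float64(0.0016047223634887962))
top clutch_lever 0.66 991 227 348 194 230
top grip_mid 0.56 8845 23 347 143 229
scene clutch_lever 0.59 745 251 321 159 201
```

View pics/tz.png

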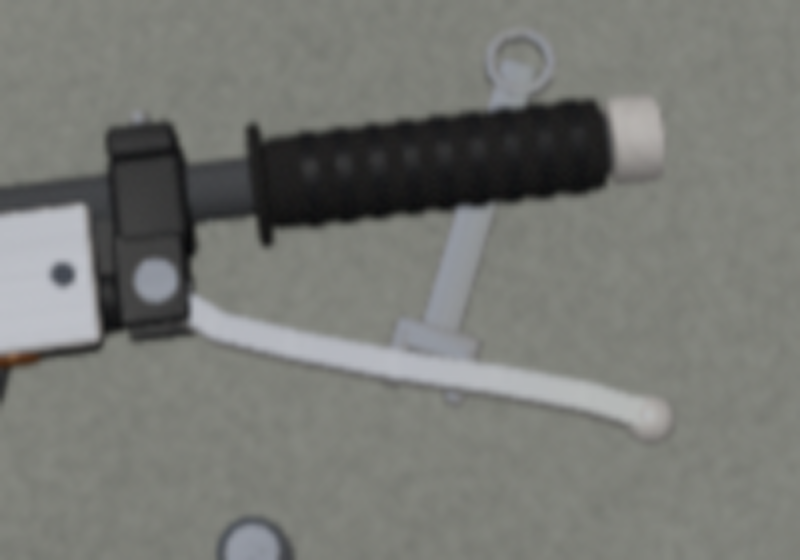

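View pics/sz.png

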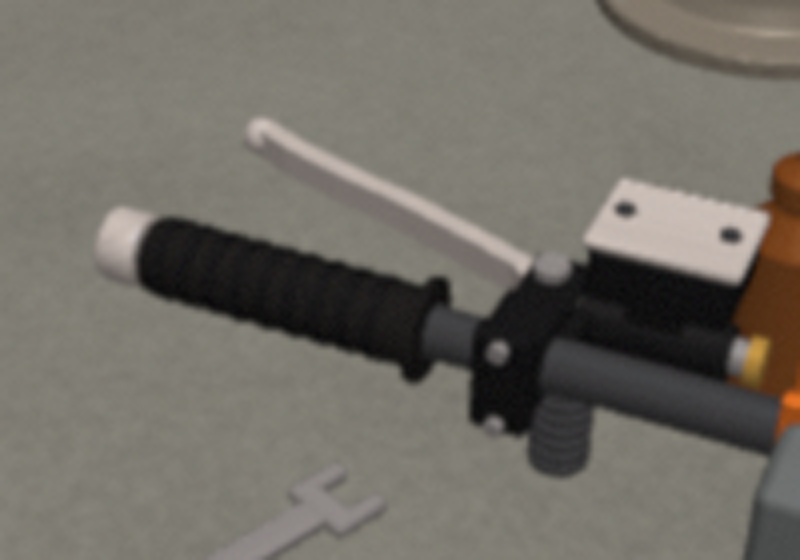

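```bash
cat >> h.py <<'E'
piv=np.array([.575,.1431])
def spot(a): # outer face point at lever angle a; returns xy, press direction angle
    th=-1.762+a; u=np.array([np.cos(th),np.sin(th)]); n=np.array([np.cos(th+np.pi/2),np.sin(th+np.pi/2)])
    return piv+.138*u-.0045*n, th+np.pi/2
def tgt(a,back,z=.215):
    s,ang=spot(a); n=np.array([np.cos(ang),np.sin(ang)]); p=s-n*(.0145+back)
    x=np.array([n[0],n[1],0]); zz=np.array([0,0,-1.]); 
    return np.r_[p,z],np.stack([x,np.cross(zz,x),zz],1)
def rel(o,p,Rm):
    R0=R.from_quat(o["tool_rot"],scalar_first=True).as_matrix()
    return R0.T@(p-o["eef_pos"])/.025, np.degrees(R.from_matrix(R0.T@Rm).as_rotvec())/10
E
python3 - <<'E'
from h import *
np.set_printoptions(precision=3,suppress=True)
o=get_obs()
print(spot(0),spot(.35))
for z in(.3,.215):
    p,Rm=tgt(0,.03,z); print(p,rel(o,p,Rm))
print(rel(o,np.array([.40,-.32,.303]),tgt(0,.03)[1])[0])
E
```

```text
(array([0.544, 0.008]), -0.19120367320510345) (array([0.592, 0.006]), 0.15879632679489664)
[0.501 0.017 0.3  ] (array([-20.965, -19.107,   0.156]), array([ 0.   , -0.   , -5.958]))
[0.501 0.017 0.215] (array([-20.965, -19.107,   3.556]), array([ 0.   , -0.   , -5.958]))
[ -9.601 -10.819   0.037]
```

>>> apply_moves(
  moves=[
    [[-1.2,-1.35,0],[0,0,-0.4],-1],
    [[-2.4,-2.7,0],[0,0,-0.8],-1],
    [[-3.6,-4.05,0],[0,0,-1.2],-1],
    [[-4.8,-5.4,0],[0,0,-1.6],-1],
    [[-6,-6.75,0],[0,0,-2],-1],
    [[-7.2,-8.1,0],[0,0,-2.4],-1],
    [[-8.4,-9.45,0],[0,0,-2.8],-1],
    [[-9.6,-10.8,0],[0,0,-3.2],-1],
    [[-11,-11.85,0],[0,0,-3.6],-1],
    [[-12.4,-12.9,0],[0,0,-4],-1],
    [[-13.9,-13.9,0],[0,0,-4.4],-1],
    [[-15.3,-14.95,0],[0,0,-4.8],-1],
    [[-16.7,-16,0],[0,0,-5.2],-1],
    [[-18.1,-17.05,0],[0,0,-5.6],-1],
    [[-19.5,-18.1,0],[0,0,-5.96],-1],
    [[-20.97,-19.1,0],[0,0,-5.96],-1],
    [[-20.97,-19.1,0.1],[0,0,-5.96],-1],
    [[-20.97,-19.1,0.1],[0,0,-5.96],-1],
  ],
)

```text
t: 3.45
eef_pos: [0.5002, 0.0164, 0.3011]
tool_rot: [0.0, 0.995, -0.095, -0.0]
contact_force: [-0.5, -0.7, -0.9]
gripper_width: -0.007
```

Run:
```python
from h import *
np.set_printoptions(precision=3,suppress=True)
t=cam("top");s=cam("scene")
o=get_obs(); print(o["t"],o["eef_pos"],o["gripper_width"],o["contact_force"],o["q"])
p,Rm=tgt(0,.02); print(rel(o,p,Rm))
cv2.imwrite("pics/t1.png",t["color"][:,:,::-1]);cv2.imwrite("pics/s1.png",s["color"][:,:,::-1])
```

```text
3.55 [0.5   0.016 0.301] 0.0009113300254128551 [-0.112 -1.201  0.412] [ 0.31   0.238 -0.537  1.938  0.144  1.003 -0.485]
(array([ 0.407, -0.058,  3.452]), array([ 0.004,  0.001, -0.01 ]))
```

View pics/s1.png

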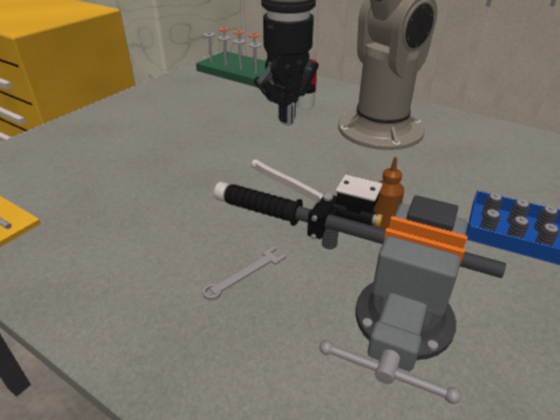

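View pics/t1.png

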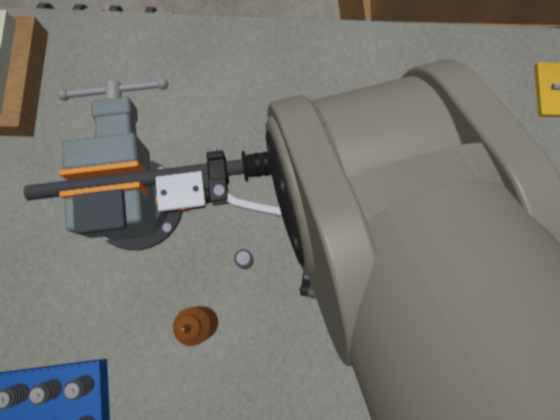

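The scene view shows the shut fingers with their tips at about (120,287), clear of the lever, and nothing has been disturbed. Next I'll descend outside the lever.

>>> apply_moves(
  moves=[
    [[0,0,0.8],[0,0,0],-1],
    [[0,0,1.6],[0,0,0],-1],
    [[0,0,2.4],[0,0,0],-1],
    [[0,0,3.1],[0,0,0],-1],
    [[0,0,3.45],[0,0,0],-1],
    [[0.2,0,3.45],[0,0,0],-1],
    [[0.2,0,3.45],[0,0,0],-1],
  ],
)

```text
t: 4.42
eef_pos: [0.5063, 0.016, 0.2158]
tool_rot: [-0.0, 0.995, -0.095, 0.001]
contact_force: [-0.3, 0.5, 0.4]
gripper_width: -0.002
```

Run:
```python
from h import *
np.set_printoptions(precision=3,suppress=True)
s=cam("scene")
o=get_obs(); print(o["t"],o["eef_pos"],o["contact_force"])
p,Rm=tgt(0,.0); print(rel(o,p,Rm))
cv2.imwrite("pics/s2.png",cv2.resize(s["color"][20:270,180:430,::-1],None,fx=2.3,fy=2.3,interpolation=cv2.INTER_CUBIC))
```

```text
4.475 [0.506 0.016 0.216] [-0.704  0.293  0.625]
(array([0.98 , 0.008, 0.034]), array([-0.002, -0.008,  0.001]))
```

View pics/s2.png

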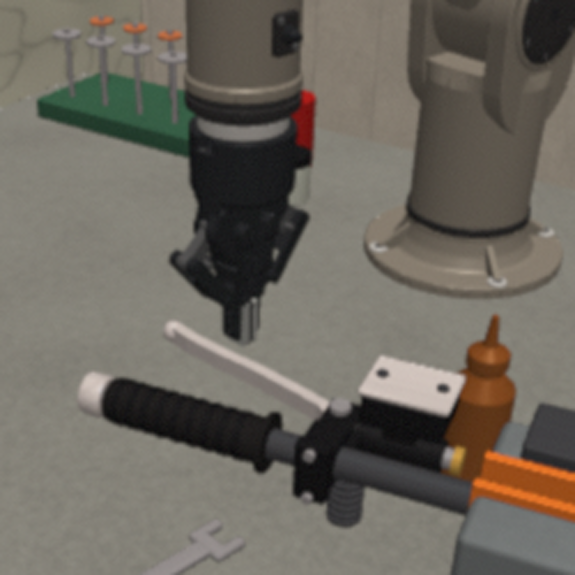

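Run:
```python
from h import *
from scipy.optimize import least_squares
s=cam("scene");o=get_obs();R0=R.from_quat(o["tool_rot"],scalar_first=True).as_matrix()
for y in(-.013,0,.013):
  for px in((133,254.5),(138,258)):
    f=lambda v: np.array(proj(s,o["eef_pos"]+R0@[v[0],y,v[1]]))-px
    print(y,px,least_squares(f,[.04,.02]).x)
for x,y in((.0145,.011),(.0145,-.011),(-.0145,.011),(-.0145,-.011)):
  a=np.array(proj(s,o["eef_pos"]+R0@[x,y,.0726])); print((a-[20,180])*2.3)
```

```text
-0.013 (133, 254.5) [ 0.08045433 -0.03178844]
-0.013 (138, 258) [ 0.07347072 -0.02040881]
0 (133, 254.5) [ 0.06892024 -0.02265038]
0 (138, 258) [ 0.06174199 -0.01095358]
0.013 (133, 254.5) [ 0.05738615 -0.01351233]
0.013 (138, 258) [ 0.05001326 -0.00149835]
[340.89597728 216.86214143]
[351.67472941 236.82265574]
[327.22390832 242.64720335]
[337.57714433 262.59534441]
```

>>> apply_moves(
  moves=[
    [[0.3,0,0],[0,0,0],-1],
    [[0.55,0,0],[0,0,0],-1],
    [[0.7,0,0],[0,0,0],-1],
    [[0.8,0,0],[0,0,0],-1],
    [[0.88,0,0],[0,0,0],-1],
    [[0.94,0,0],[0,0,0],-1],
    [[1.0,0,0],[0,0,0],-1],
    [[1.06,0,0],[0,0,0],-1],
    [[1.06,0,0],[0,0,0],-1],
  ],
)

```text
t: 5.65
eef_pos: [0.5308, 0.0111, 0.215]
tool_rot: [0.0, 0.995, -0.095, -0.001]
contact_force: [-4.8, 1.4, 3.1]
gripper_width: -0.001
```

Run:
```python
from h import *
np.set_printoptions(precision=3,suppress=True)
s=cam("scene")
o=get_obs(); print(o["t"],o["eef_pos"],o["contact_force"],o["torque"])
for a in (0.02,.05,.1,.15,.2,.25,.3,.35,.37):
    p,Rm=tgt(a,.0,o["eef_pos"][2]); print(a,*rel(o,p,Rm))
cv2.imwrite("pics/s3.png",cv2.resize(s["color"][80:240,200:400,::-1],None,fx=4,fy=3.75,interpolation=cv2.INTER_CUBIC))
```

```text
5.7 [0.531 0.011 0.215] [-5.372  0.275  2.31 ] [0.098 1.005 0.042]
0.02 [ 0.08   0.013 -0.   ] [ 0.002  0.007 -0.112]
0.05 [ 0.246  0.03  -0.   ] [ 0.002  0.007 -0.284]
0.1 [ 0.524  0.047 -0.001] [ 0.002  0.007 -0.57 ]
0.15 [ 0.802  0.051 -0.001] [ 0.002  0.007 -0.857]
0.2 [ 1.081  0.04  -0.001] [ 0.002  0.007 -1.143]
0.25 [ 1.358  0.016 -0.002] [ 0.001  0.007 -1.43 ]
0.3 [ 1.634 -0.022 -0.002] [ 0.001  0.007 -1.716]
0.35 [ 1.908 -0.074 -0.002] [ 0.001  0.007 -2.003]
0.37 [ 2.017 -0.099 -0.002] [ 0.001  0.007 -2.117]
```

View pics/s3.png

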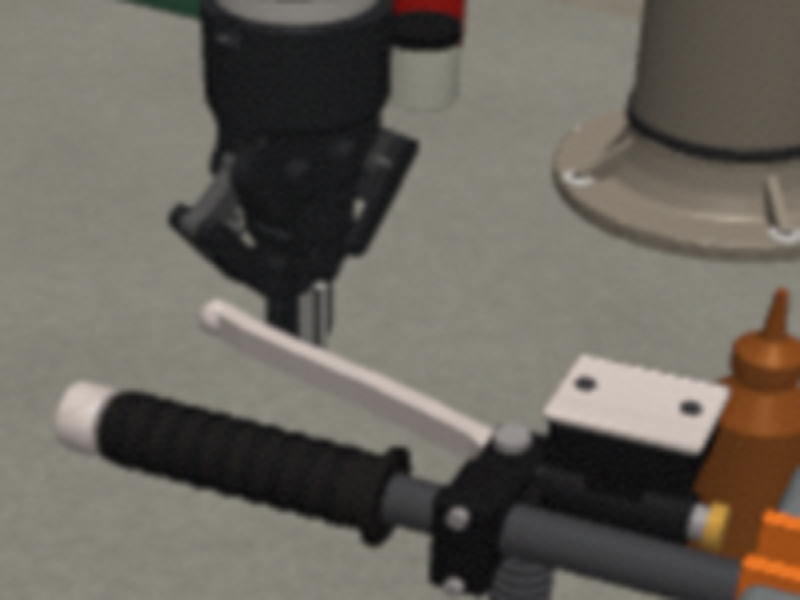

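Contact came where predicted, at about 5 N. Now I'll press along the arc, turning with the lever, to just short of the stop.

>>> apply_moves(
  moves=[
    [[0.12,0.01,0],[0,0,-0.14],-1],
    [[0.25,0.03,0],[0,0,-0.28],-1],
    [[0.38,0.04,0],[0,0,-0.43],-1],
    [[0.52,0.05,0],[0,0,-0.57],-1],
    [[0.66,0.05,0],[0,0,-0.71],-1],
    [[0.8,0.05,0],[0,0,-0.86],-1],
    [[0.94,0.05,0],[0,0,-1.0],-1],
    [[1.08,0.04,0],[0,0,-1.14],-1],
    [[1.22,0.03,0],[0,0,-1.29],-1],
    [[1.36,0.02,0],[0,0,-1.43],-1],
    [[1.5,0,0],[0,0,-1.57],-1],
    [[1.63,-0.02,0],[0,0,-1.72],-1],
    [[1.7,-0.03,0],[0,0,-1.79],-1],
    [[1.7,-0.03,0],[0,0,-1.79],-1],
  ],
)

```text
t: 7.45
eef_pos: [0.5717, 0.0032, 0.2149]
tool_rot: [0.001, 0.998, 0.061, -0.002]
contact_force: [-9.4, -1.3, 8.0]
gripper_width: -0.002
```

Run:
```python
from h import *
np.set_printoptions(precision=3,suppress=True)
s=cam("scene")
o=get_obs(); print(o["t"],o["eef_pos"],o["contact_force"],o["torque"])
for a in (.30,.32,.33,.34,.35,.36,.37):
    p,Rm=tgt(a,.0,o["eef_pos"][2]); print(a,*rel(o,p,Rm))
cv2.imwrite("pics/s4.png",cv2.resize(s["color"][80:240,200:400,::-1],None,fx=4,fy=3.75,interpolation=cv2.INTER_CUBIC))
```

```text
7.5 [0.572 0.003 0.215] [-9.978 -0.79   7.202] [-0.146  1.876  0.015]
0.3 [-0.021 -0.029  0.   ] [0.005 0.023 0.072]
0.32 [ 0.089 -0.013 -0.   ] [ 0.005  0.023 -0.042]
0.33 [ 0.145 -0.006 -0.001] [ 0.005  0.023 -0.1  ]
0.34 [ 0.2   -0.    -0.001] [ 0.005  0.023 -0.157]
0.35 [ 0.255  0.006 -0.001] [ 0.005  0.023 -0.214]
0.36 [ 0.311  0.011 -0.001] [ 0.004  0.023 -0.272]
0.37 [ 0.366  0.016 -0.001] [ 0.004  0.023 -0.329]
```

View pics/s4.png

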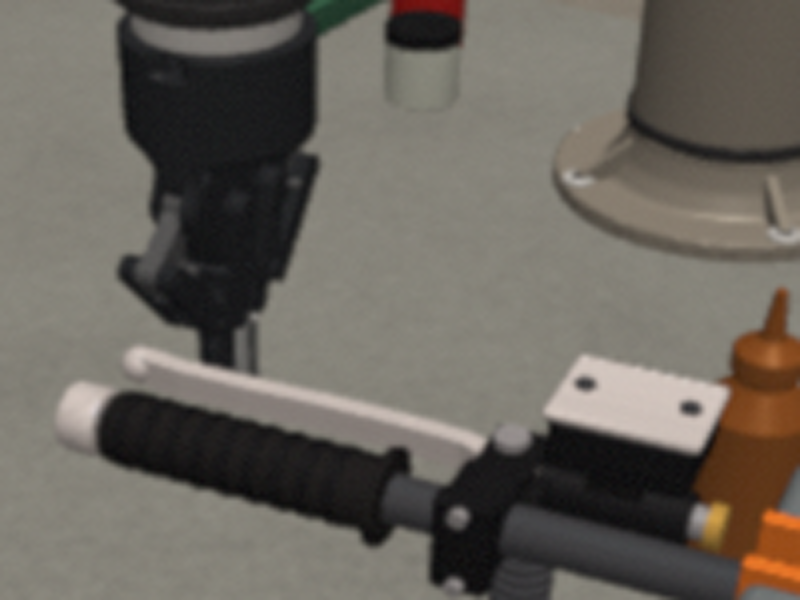

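>>> apply_moves(
  moves=[
    [[0.05,0,-0.02],[0,0,-0.05],-1],
    [[0.1,0,-0.05],[0,0,-0.1],-1],
    [[0.1,0,-0.05],[0,0,-0.1],-1],
  ],
)

```text
t: 7.88
eef_pos: [0.5733, 0.0031, 0.2151]
tool_rot: [0.001, 0.998, 0.069, -0.003]
contact_force: [-10.4, -1.1, 2.2]
gripper_width: -0.001
```

Run:
```python
from h import *
np.set_printoptions(precision=3,suppress=True)
o=get_obs(); print(o["t"],o["eef_pos"],o["contact_force"],o["torque"])
for a in (.32,.33,.34,.35,.36,.37):
    p,Rm=tgt(a,.0,o["eef_pos"][2]); print(a,*rel(o,p,Rm))
```

```text
7.875 [0.573 0.003 0.215] [-10.442  -1.124   2.172] [-0.233  2.021 -0.025]
0.32 [ 0.029 -0.025 -0.   ] [0.006 0.038 0.057]
0.33 [ 0.084 -0.017 -0.001] [ 0.005  0.038 -0.001]
0.34 [ 0.139 -0.01  -0.001] [ 0.005  0.038 -0.058]
0.35 [ 0.195 -0.003 -0.001] [ 0.005  0.038 -0.115]
0.36 [ 0.25   0.003 -0.002] [ 0.005  0.038 -0.172]
0.37 [ 0.305  0.009 -0.002] [ 0.005  0.038 -0.23 ]
```

>>> apply_moves(
  moves=[
    [[0.04,0,-0.02],[0,0,-0.04],-1],
    [[0.08,0,-0.02],[0,0,-0.06],-1],
    [[0.08,0,-0.02],[0,0,-0.06],-1],
  ],
)

```text
t: 8.25
eef_pos: [0.5749, 0.0031, 0.2152]
tool_rot: [0.001, 0.997, 0.074, -0.004]
contact_force: [-9.2, -1.7, 0.6]
gripper_width: -0.001
```

>>> apply_moves(
  moves=[
    [[0.03,0,0],[0,0,-0.03],-1],
    [[0.06,0,0],[0,0,-0.05],-1],
    [[0.06,0,0],[0,0,-0.05],-1],
  ],
)

```text
t: 8.62
eef_pos: [0.5763, 0.0031, 0.2152]
tool_rot: [0.001, 0.997, 0.079, -0.004]
contact_force: [-10.3, -2.4, 0.8]
gripper_width: -0.001
```

>>> apply_moves(
  moves=[
    [[0.03,0,0],[0,0,-0.02],-1],
    [[0.06,0,0],[0,0,-0.03],-1],
    [[0.06,0,0],[0,0,-0.03],-1],
  ],
)

```text
t: 9.0
eef_pos: [0.5773, 0.0032, 0.2152]
tool_rot: [0.001, 0.997, 0.081, -0.004]
contact_force: [-12.1, -3.2, 1.4]
gripper_width: -0.003
```

>>> apply_moves(
  moves=[
    [[0.02,0,0],[0,0,0],-1],
    [[0.04,0,0],[0,0,0],-1],
    [[0.04,0,0],[0,0,0],-1],
  ],
)

```text
t: 9.38
eef_pos: [0.5776, 0.0032, 0.2151]
tool_rot: [0.001, 0.997, 0.081, -0.005]
contact_force: [-13.6, -4.2, 5.8]
gripper_width: -0.002
```

Run:
```python
from h import *
np.set_printoptions(precision=3,suppress=True)
s=cam("scene")
o=get_obs(); print(o["t"],o["eef_pos"],o["contact_force"],o["torque"])
for a in (.33,.34,.35,.36,.37):
    p,Rm=tgt(a,.0,o["eef_pos"][2]); print(a,*rel(o,p,Rm))
cv2.imwrite("pics/s5.png",cv2.resize(s["color"][80:240,200:400,::-1],None,fx=4,fy=3.75,interpolation=cv2.INTER_CUBIC))
```

```text
9.425 [0.578 0.003 0.215] [-15.381  -3.797   4.435] [-0.616  3.065  0.023]
0.33 [-0.089 -0.037  0.001] [0.01  0.061 0.137]
0.34 [-0.034 -0.029  0.   ] [0.01  0.061 0.079]
0.35 [ 0.022 -0.021 -0.   ] [0.01  0.061 0.022]
0.36 [ 0.077 -0.013 -0.001] [ 0.01   0.061 -0.035]
0.37 [ 0.132 -0.006 -0.001] [ 0.009  0.061 -0.093]
```

View pics/s5.png

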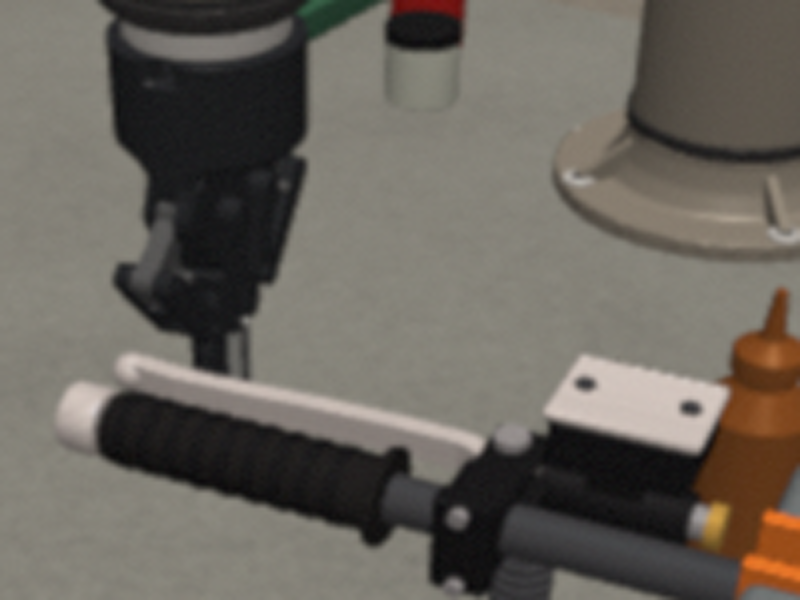

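>>> apply_moves(
  moves=[
    [[0.02,0,-0.02],[0,0,0],-1],
    [[0.04,0,-0.03],[0,0,0],-1],
    [[0.04,0,-0.03],[0,0,0],-1],
    [[0.04,0,-0.03],[0,0,0],-1],
  ],
)

```text
t: 9.93
eef_pos: [0.5778, 0.0032, 0.2152]
tool_rot: [0.001, 0.997, 0.081, -0.006]
contact_force: [-16.1, -3.0, 3.0]
gripper_width: -0.0
```

The lever is on its stop: 2 mm of command gave only 0.5 mm of motion, and the force rose from 12 to 16 N. I'll hold here.

>>> apply_moves(
  moves=[
    [[0,0,0],[0,0,0],-1],
    [[0,0,0],[0,0,0],-1],
    [[0,0,0],[0,0,0],-1],
    [[0,0,0],[0,0,0],-1],
    [[0,0,0],[0,0,0],-1],
    [[0,0,0],[0,0,0],-1],
    [[0,0,0],[0,0,0],-1],
    [[0,0,0],[0,0,0],-1],
    [[0,0,0],[0,0,0],-1],
    [[0,0,0],[0,0,0],-1],
    [[0,0,0],[0,0,0],-1],
    [[0,0,0],[0,0,0],-1],
    [[0,0,0],[0,0,0],-1],
    [[0,0,0],[0,0,0],-1],
    [[0,0,0],[0,0,0],-1],
    [[0,0,0],[0,0,0],-1],
    [[0,0,0],[0,0,0],-1],
    [[0,0,0],[0,0,0],-1],
    [[0,0,0],[0,0,0],-1],
    [[0,0,0],[0,0,0],-1],
  ],
)

```text
t: 12.42
eef_pos: [0.5778, 0.0032, 0.2152]
tool_rot: [0.001, 0.997, 0.081, -0.006]
contact_force: [-15.7, -2.4, 3.7]
gripper_width: -0.001
```

Run:
```python
from h import *
np.set_printoptions(precision=3,suppress=True)
s=cam("scene");cv2.imwrite("pics/s6.png",cv2.resize(s["color"][80:240,200:400,::-1],None,fx=4,fy=3.75,interpolation=cv2.INTER_CUBIC))
o=get_obs(); print(o["t"],o["eef_pos"],o["contact_force"],o["torque"])
for a in (.35,.3,.25,.2,.15,.1,.05,0):
    p,Rm=tgt(a,.0,o["eef_pos"][2]); print(a,*rel(o,p,Rm))
```

```text
12.475 [0.578 0.003 0.215] [-15.739  -3.811   3.768] [-0.583  3.33   0.035]
0.35 [ 0.015 -0.022 -0.   ] [0.009 0.074 0.022]
0.3 [-0.259 -0.068  0.003] [0.011 0.073 0.308]
0.25 [-0.531 -0.128  0.007] [0.013 0.073 0.595]
0.2 [-0.8   -0.201  0.01 ] [0.015 0.073 0.881]
0.15 [-1.065 -0.288  0.013] [0.017 0.072 1.168]
0.1 [-1.325 -0.387  0.016] [0.019 0.072 1.454]
0.05 [-1.58  -0.5    0.019] [0.02  0.072 1.741]
0 [-1.829 -0.625  0.022] [0.022 0.071 2.027]
```

>>> apply_moves(
  moves=[
    [[-0.05,-0.01,0],[0,0,0.05],-1],
    [[-0.13,-0.03,0],[0,0,0.15],-1],
    [[-0.22,-0.05,0],[0,0,0.25],-1],
    [[-0.32,-0.07,0],[0,0,0.36],-1],
    [[-0.42,-0.09,0],[0,0,0.47],-1],
    [[-0.52,-0.12,0],[0,0,0.58],-1],
    [[-0.62,-0.15,0],[0,0,0.69],-1],
    [[-0.72,-0.17,0],[0,0,0.8],-1],
    [[-0.82,-0.2,0],[0,0,0.9],-1],
    [[-0.92,-0.24,0],[0,0,1.01],-1],
    [[-1.02,-0.27,0],[0,0,1.12],-1],
    [[-1.11,-0.3,0],[0,0,1.22],-1],
    [[-1.2,-0.34,0],[0,0,1.32],-1],
    [[-1.3,-0.38,0],[0,0,1.43],-1],
    [[-1.4,-0.42,0],[0,0,1.54],-1],
    [[-1.5,-0.46,0],[0,0,1.65],-1],
    [[-1.58,-0.5,0],[0,0,1.74],-1],
    [[-1.66,-0.54,0],[0,0,1.84],-1],
    [[-1.74,-0.58,0],[0,0,1.93],-1],
    [[-1.8,-0.61,0],[0,0,2.0],-1],
  ],
)

```text
t: 14.98
eef_pos: [0.5337, 0.0116, 0.2161]
tool_rot: [0.001, 0.996, -0.093, -0.002]
contact_force: [-6.1, -1.4, -3.0]
gripper_width: -0.002
```

Run:
```python
from h import *
np.set_printoptions(precision=3,suppress=True)
o=get_obs(); print(o["t"],o["eef_pos"],o["contact_force"],o["torque"])
for a in (.05,0):
    p,Rm=tgt(a,.0,o["eef_pos"][2]); print(a,*rel(o,p,Rm))
```

```text
14.975 [0.534 0.012 0.216] [-6.071 -1.374 -3.011] [-0.267  1.186 -0.005]
0.05 [ 0.138  0.075 -0.   ] [ 0.014  0.027 -0.261]
0 [-0.139  0.043  0.001] [0.015 0.027 0.026]
```

Still in contact at 6 N with about 3 to 4 mm left to rest, so I'll back off slowly.

>>> apply_moves(
  moves=[
    [[-0.05,0,0],[0,0,0.02],-1],
    [[-0.1,0,0],[0,0,0.03],-1],
    [[-0.15,0,0],[0,0,0.03],-1],
    [[-0.2,0,0],[0,0,0.03],-1],
    [[-0.25,0,0],[0,0,0.03],-1],
    [[-0.3,0,0],[0,0,0.03],-1],
    [[-0.35,0,0],[0,0,0.03],-1],
    [[-0.4,0,0],[0,0,0.03],-1],
    [[-0.45,0,0],[0,0,0.03],-1],
    [[-0.5,0,0],[0,0,0.03],-1],
    [[-0.5,0,0],[0,0,0.03],-1],
  ],
)

```text
t: 16.35
eef_pos: [0.5235, 0.0151, 0.2177]
tool_rot: [0.0, 0.995, -0.095, 0.0]
contact_force: [-0.3, -0.2, 0.2]
gripper_width: 0.001
```

Run:
```python
from h import *
np.set_printoptions(precision=3,suppress=True)
o=get_obs(); print(o["t"],o["eef_pos"],o["contact_force"],o["torque"])
```

```text
16.35 [0.523 0.015 0.218] [-0.333 -0.165  0.192] [ 0.007 -0.003 -0.058]
```

Force is zero, so the fingers are free. I'll back away and then lift.

>>> apply_moves(
  moves=[
    [[-0.4,0,0],[0,0,0],-1],
    [[-0.9,0,0],[0,0,0],-1],
    [[-1.2,0,0],[0,0,0],-1],
    [[-1.2,0,-0.8],[0,0,0],-1],
    [[-1.2,0,-1.8],[0,0,0],-1],
    [[-1.2,0,-2.8],[0,0,0],-1],
    [[-1.2,0,-3.6],[0,0,0],-1],
    [[-1.2,0,-4],[0,0,0],-1],
    [[-1.2,0,-4],[0,0,0],-1],
    [[-1.2,0,-4],[0,0,0],-1],
  ],
)

```text
t: 17.6
eef_pos: [0.4935, 0.0207, 0.3168]
tool_rot: [0.0, 0.995, -0.095, -0.001]
contact_force: [-0.9, 0.3, -0.4]
gripper_width: -0.003
```

Run:
```python
from h import *
o=get_obs(); print(o["t"],o["eef_pos"],o["contact_force"],abs(o["joint_vel"]).max())
s=cam("scene"); a=s["color"]; b=cv2.imread("pics/scene0.png")[:,:,::-1]
d=np.abs(a.astype(int)-b).max(2)>25; d[:155]=0; print("changed px below row155:",d.sum())
print([(r["pixel"],round(r["conf"],2)) for r in look_for("scene","lever_face")])
cv2.imwrite("pics/s7.png",a[:,:,::-1])
```

```text
17.6 [0.49352978 0.02067185 0.31678065] [-0.86175318  0.2609087  -0.43736696] 0.005464973784000176
changed px below row155: 0
[([180.6, 285.3], 0.75)]
```

View pics/s7.png

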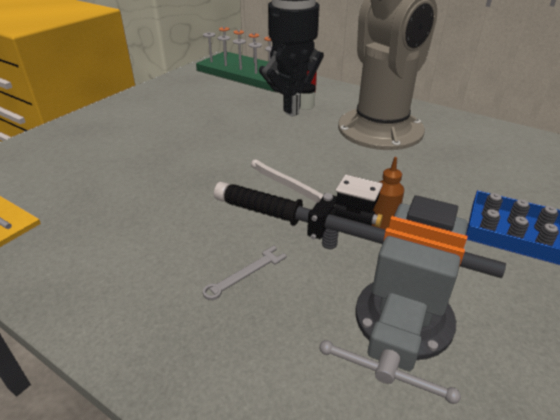

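View pics/s6.png

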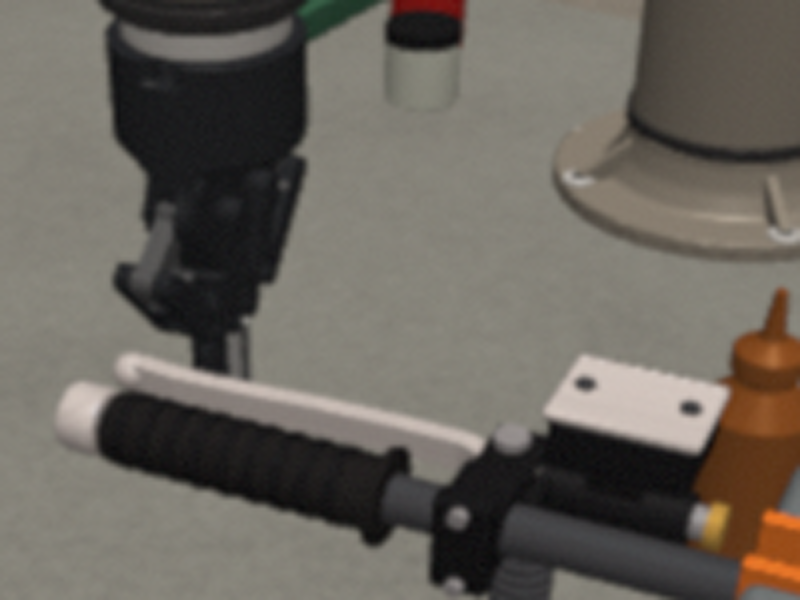

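The scene view shows the lever back at rest (ball at (163,255)) and everything else as it started. The picture taken during the hold shows the lever parallel to the bar and unchanged from before the hold.

```bash
python3 -c "
from station import *
print(hand_in())"
```

```text
the job is handed in; nothing more can be done
None
```

The clutch lever check is done and handed in at about 17.6 s. The lever came up solid on its stop and stayed short of the bar.

- **Press:** I shut the fingers and laid the back of one on the lever's outer face. I then pressed it along its arc, turning with the lever. At the stop the last 2 mm of commanded push moved the tool only 0.5 mm, and the force rose from 12 N to 16 N.
- **Hold:** I held it for 2.5 s at about 16 N, and the tool position did not change. The picture taken at the end of the hold shows the lever parallel to the bar. I didn't measure the gap to the grip directly, but the tool stopped at the angle expected for the stop.
- **Release:** I eased it back under the fingers over about 3 to 4 s. Contact was still about 6 N near the end of the travel, and it fell to zero as the fingers came off. I then backed away and lifted clear.
- **Last checks:** The scene image below row 155, which covers all the bench items, the bar and the lever body, is unchanged from the start. The lever is back at rest, and the contact-force reading is within noise.
- **Disagreements:** While pressing, a vertical friction force of up to 8 N built up at the fingers. I relieved it by raising the tool slightly, and it was 3 to 4 N during the hold. The arm hid most of the lever and grip from the top camera, so the later checks used the scene camera only.

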